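# Latch the organiser's gate open

### The arm

A 6-joint arm with a two-finger parallel gripper is mounted at the origin on the work surface. World frame = base frame: x ahead of the robot, y to its left, z up, the work surface at z = 0. Lengths are in m, angles in degrees, forces in N, time in s.
With the tool pointing down it reaches from about 0.35 to 0.875 m from the base axis. Payload 4.2 kg.
Tool frame: the origin (TCP) lies on the centre line of the jaws, within the pads' length; the fingertips stand 25 mm ahead of it and the grasp point (between the pads) lies 6 mm ahead of it; z points along the fingers, y is the line along which they close (so a half turn about z gives the same grasp; the last joint's range is limited). The gripper opens to 87 mm and grips with 3 to 60 N. Pads are 19 mm wide; open, the fingers measure 117 mm over their backs; the gripper's body (75 mm by 190 mm) begins 51 mm behind the grasp point.
Start: joints at [87.41, 22.042, 0.453, 0, -68.411, -14.817], TCP at [0.187, 0.596, 0.248] pointing down, gripper open.
Joint ranges: [-179.83, 179.83], [-69.29, 118.12], [-61.27, 80.66], [-181.25, 117.63], [-171.15, -9.14], [-177.46, 177.46]. Speed limits (degrees/s): [159.86, 159.86, 180, 180, 180, 180].

### API

Orientations are given as a 3x3 rotation matrix whose columns are the frame's x, y, z axes.
In Python, from station import r gives the robot as it stands.
- The arm moves only by the tool move_arm, never from a script. Its argument "series" is a list of rows, each an object with "grip": the opening, from 0 (shut) to 1 (fully open); "xyz": the shift along the tool's x, y, z in mm, a list of three; "angular": the turn, a rotation vector about the tool's x, y, z in rad, a list of three. A call has 1 to 10 rows; each row is the pose to reach, as a shift and turn from the pose commanded when the call began, along the tool's axes at that moment; what a row does not reach only later rows make up. A row lasts 1/10 s, in which the tool goes at most 50 mm and 8.59 degrees, less where a joint would pass 70% of its speed; a pose out of reach is approached as far as the arm can. A call with a gripper value outside its range is refused whole. The fingers move at their own pace and stop on an object; the grip force is fixed at half the most. Time passes only in rows, so rows that repeat a pose let the fingers close. It gives the time, the measured TCP pose, the force, the opening and the grip force at its end, in the units of the state.
- r.sense(): the state, without advancing time (a new reading comes with each control period).
- r.capture(name): name is "side" or "top"; returns a dict with "img" (400x640x3 uint8, red, green, blue), "camera_matrix" (3x3 intrinsics, pixels), "rvec" (rotation vector, rad) and "tvec" (3), from world to camera coordinates, as OpenCV has them. Camera axes: x right, y down, z forward; pixel columns grow to the right and rows downward; lengths in m; the calibration is good to about 2 mm. A picture is of the moment at which its call begins. There is no depth.
- r.finish_job(): hands the job in; it is judged then, once.
The state is a dict: "time_s": time; "joints": joint angles; "joint_velocities": joint speeds; "effort": joint torques, N m; "tcp_pos": TCP position; "ee_rot": TCP orientation; "wrist_force": force on the tool from outside, world axes, zero at the start; "moment": the same for the moment, N m; "gripper_width": opening from 0.0 (shut) to 1.0 (fully open); "gripper_force": force on a finger pad.
Only numpy, scipy, OpenCV 4.12 (cv2) and the standard library are available. Lean on these libraries where they do the work, as an engineer would, in place of code of your own. Each camera call takes 0.05 s, during which the arm holds its last target. There are 200 camera calls.

### The job

Open the small gate of the aluminium organiser and latch it open: lift the gravity latch bar over the catch, swing the gate out to the hold-open catch on the forward arm, let the bar drop right down into the notch there, and let go. Do not force the bar against either catch (keep it under 15 N; feel for the stop wall), and leave everything else on the console where it is.

Things in the scene. Friction and masses are not known exactly. Their poses are not given: they have to be found in the camera images.
- organiser: aluminium tier organiser, fixed; origin on its gate's vertical hinge axis, at console height. Its -x axis points to the front (robot side), its -y axis along the closed gate. Walled bay behind the gate (+x); the upper tier starts 87 mm behind the gate, 130 mm high. A side panel (y = +49 mm, 50 mm high) and a base strip run 215 mm forward from the hinge
- gate_hinge (a point): point on the gate's vertical hinge axis, 96 mm above the console (height of the latch bar's centre line)
- gate (a joint): opening angle of the gate (rad): 0 closed, growing as it swings out to the front, clockwise seen from above; about 1.57 when it points straight forward. Aluminium picket gate, 163 mm wide from the hinge axis, 8 mm thick, top at 85 mm. Light hinge friction (0.06 N m): it stays where it is left
- bar (a joint): angle of the steel gravity latch bar on the gate (rad): 0 level (down), positive with its free end raised, at most 0.16. It lies above the gate's top rail, 10 mm wide, 8 mm high, underside 92 mm up; pivots 20 mm from the hinge axis and reaches 215 mm from it, past the gate's free edge. Its weight (about 70 g) drops it
- bar_grip (a point): centre of the upright round steel grip stud on the latch bar: 14 mm in diameter, 40 mm high (100 to 140 mm above the console with the bar down), 130 mm from the hinge axis (110 mm from the bar's pivot)
- closed_catch: fixed catch post that holds the gate closed; origin at its foot, 190 mm from the hinge axis. The bar's free end lies in its 14 mm wide notch: the front cheek stands 106 mm high (the bar comes free of it above about 0.09 rad), the rear cheek 132 mm
- hold_bracket: fixed foot of the hold-open catch, on the forward base strip; origin at its underside, 190 mm straight forward of the hinge axis. On it sits the catch head, clamped anywhere within 19 mm (0.10 rad of gate angle) either side of mid-position on the arc of the bar's end, differently each time: the head's position is not measured and must be felt or seen
- hold_middle (a point): where the hold-open notch's centre would be with the head in mid-position, at bar height. The head has, in the order the opening bar meets them: a 45 mm long ramp rising from 90 to 104 mm height, a 3.5 mm lip 104 mm high, a notch 14 mm wide in which the bar lies level, a stop wall 132 mm high that blocks even a fully raised bar; a bar against the wall is over the notch
- key_dish: terracotta key dish, 110 mm across, 35 mm high (bystander; origin at its underside)
- bird: white ceramic bird figurine, about 77 mm high, on the upper tier (bystander; origin at its underside)
- spring_clip: blue plastic spring clip, 60 mm long, on the bay floor behind the gate (bystander; origin at its underside)
- bottle_opener: chrome bottle opener, flat, about 120 mm long (bystander; origin at its underside)
- shoe_polish_tin: round dark tin, 70 mm across, 24 mm high (bystander; origin at its underside)
- pocket_torch: black pocket torch, 115 mm long, 34 mm thick (bystander; origin at its underside)

How it is judged (in metres and radians):
On the way, in this order (a step that is already met when the one before it is completed fails the run):
1. the bar is lifted while the gate is still closed (value of joint bar above 0.07 rad and value of joint gate below 0.1 rad), for 0.05 s.
2. the gate is swung well clear of the closed catch (value of joint gate above 0.5 rad), for 0.05 s.
At the end, for the whole second after the job is handed in: The gate is open at more than 1.443 rad and at rest (under 0.05 rad/s), the latch bar has dropped level (below 0.015 rad) into the notch of the hold-open catch, and the robot has let go (value of joint gate above 1.443 rad and value of joint bar below 0.015 rad and velocity of joint gate between -0.05 and 0.05 rad/s); the robot touches nothing.
It fails at once if a catch is loaded with more than 15 N (contact force between any of closed_catch, hold_bracket and anything else above 15 N).
It fails at once if a bystander is moved by more than 20 mm (distance of any of key_dish, bird, spring_clip, bottle_opener, shoe_polish_tin, pocket_torch from where it was at the start of the episode above 0.02 m).
It also fails if it takes over 58 s, if anything falls off the work surface, if the arm or the gripper's body presses on something with over 40 N, if the wrist force passes 120 N, or if a joint passes its speed limit or range.

## Working session

There is one attempt and no reset: what is moved stays moved. The work goes in short steps, Python scripts to look and compute and a tool call to move; the robot and the scene stay as the last step left them, time stands still between calls to the robot, and variables do not carry over. Pictures are saved under pics/ and viewed, at most 13 in all, crops included, and the job is handed in when it is done.

Besides the shell and the picture viewer there is one more tool, called after "Emit:" as name(argument=value, ...), one argument or row to a line, values as JSON. move_arm: Moves the arm, as the interface text tells. Its arguments: {"type":"object","properties":{"series":{"type":"array"}},"required":["series"]}

```bash
mkdir -p pics; ls; python3 - <<'E'
from station import r
import cv2
for n in("side","top"):
    c=r.capture(n);cv2.imwrite(f"pics/{n}0.png",c["img"][:,:,::-1])
    print(n,c["camera_matrix"].tolist(),c["rvec"],c["tvec"])
s=r.sense();print(s)
E
```

```text
pics
side [[376.92949279870976, 0.0, 315.4088536216213], [0.0, 376.92949279870976, 201.11214997112216], [0.0, 0.0, 1.0]] [ 2.30633599 -0.9232665   0.33495387] [-0.4304236   0.38987547  0.59854177]
top [[428.34469164949866, 0.0, 318.23129369122194], [0.0, 428.34469164949866, 197.18757805353937], [0.0, 0.0, 1.0]] [ 2.15967087 -2.15050323  0.14088499] [0.00564516 0.59547561 1.03131629]
{'time_s': 0.1, 'joints': array([ 8.74099481e+01,  2.20868828e+01,  3.88177107e-01, -2.41429257e-02,
       -6.84113923e+01, -1.48167590e+01]), 'joint_velocities': array([-0.05291827, -0.02423055,  0.15886281,  0.11229442,  0.04760574,
        0.07497215]), 'effort': array([ 5.28724013e-05, -3.91692424e+01,  1.87936825e+01,  4.23184186e+00,
        1.34735077e-02, -7.23430276e-05]), 'tcp_pos': array([0.18680999, 0.59592208, 0.24657031]), 'ee_rot': array([[ 9.54158296e-01, -2.99302051e-01, -4.78247315e-04],
       [-2.99302412e-01, -9.54156407e-01, -1.90187191e-03],
       [ 1.12911426e-04,  1.95782744e-03, -9.99998077e-01]]), 'wrist_force': array([ 0.32742721,  0.82352206, -0.46419421]), 'moment': array([-0.0131594 ,  0.02382283, -0.01021954]), 'gripper_force': 0.0, 'gripper_width': 1.0044099863310711}
```

View pics/side0.png

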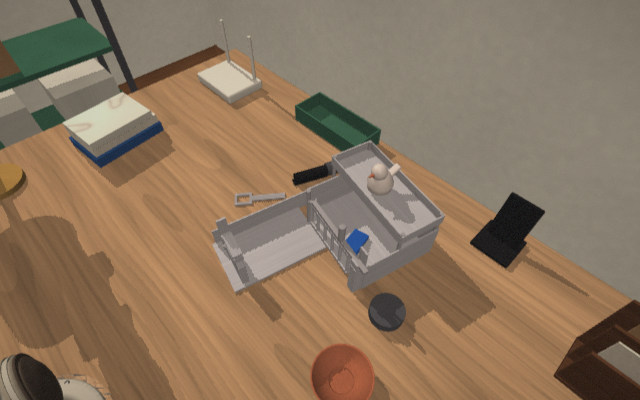

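View pics/top0.png

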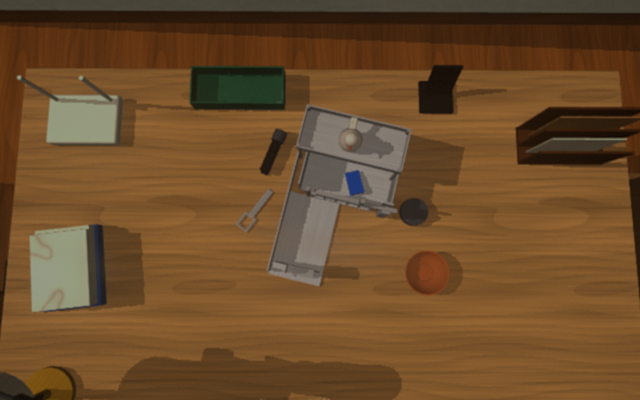

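The side view shows the organiser at around (330,220), with the grip stud near (341,235) and the hold catch near (235,262). In the top view the gate runs from about (300,190) to (385,210), and the hold catch is near (298,270). I'll zoom in on both.

```bash
cat >h.py <<'E'
import numpy as np,cv2
from station import r
def proj(c,P):
    return cv2.projectPoints(np.array(P,float).reshape(-1,3),c["rvec"],c["tvec"],c["camera_matrix"],None)[0].reshape(-1,2)
def cast(c,uv,z):
    R=cv2.Rodrigues(c["rvec"])[0];o=-R.T@c["tvec"].reshape(3)
    d=R.T@np.linalg.inv(c["camera_matrix"])@np.array([uv[0],uv[1],1.])
    return o+d*(z-o[2])/d[2]
def crop(c,box,k,f):
    x0,y0,x1,y1=box
    cv2.imwrite(f,cv2.resize(c["img"][y0:y1,x0:x1,::-1],None,fx=k,fy=k,interpolation=cv2.INTER_CUBIC))
E
python3 - <<'E'
from h import *
s=r.capture("side");t=r.capture("top")
crop(s,(205,135,455,300),3.2,"pics/s1.png");crop(t,(260,95,440,295),3,"pics/t1.png")
print(cast(t,(320,200),0),cast(t,(298,270),0.1),cast(t,(350,210),0.1))
print(proj(t,[0.187,.596,.248]),proj(s,[0.187,.596,.248]))
E
```

```text
[0.59314735 0.00353708 0.        ] [0.41822669 0.05410532 0.1       ] [ 0.55749057 -0.06636159  0.1       ]
[[  6.24528747 396.00518275]] [[-34.16286678 101.62540591]]
```

View pics/s1.png

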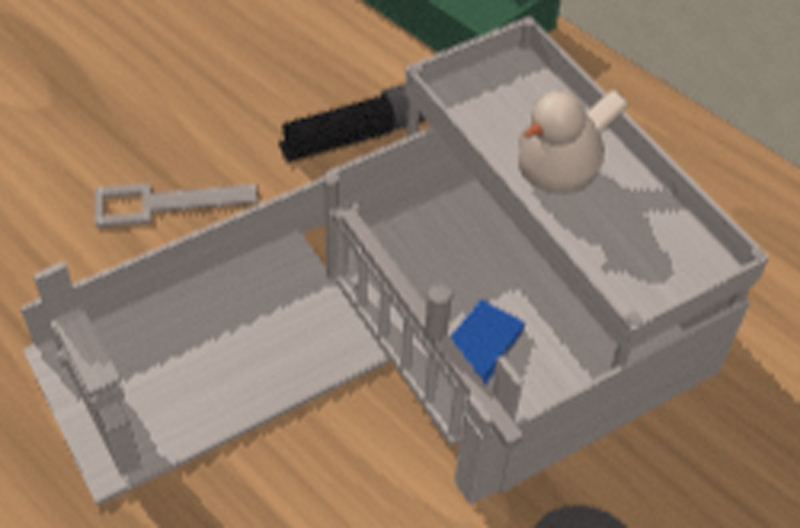

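View pics/t1.png

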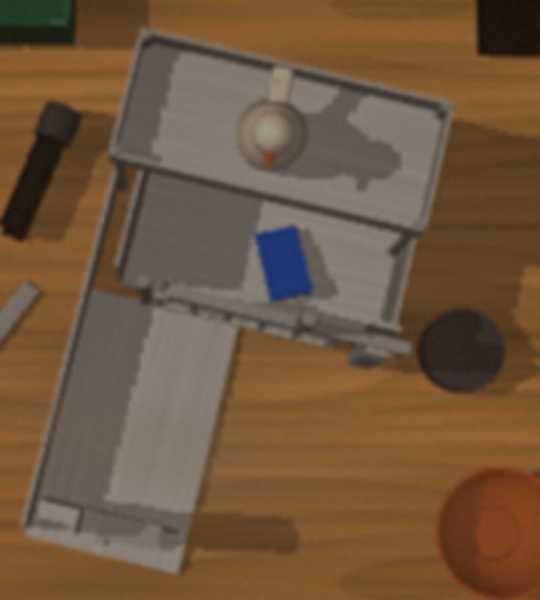

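Measured in the crops:
- **Side crop:** the stud top is at (438,292) and the stop wall is the tall upright at (52,285). The notch, lip and ramp run down-right from the wall.
- **Top crop:** the stud top is at (308,316), the bar end at (410,348) and the bright stop wall top at (40–78,515).

I'll triangulate from these.

```bash
cat >>h.py <<'E'
def tri(cs,uvs):
    A=[];b=[]
    for c,uv in zip(cs,uvs):
        o=-cv2.Rodrigues(c["rvec"])[0].T@c["tvec"].reshape(3);d=cast(c,uv,0)-o;d/=np.linalg.norm(d)
        M=np.eye(3)-np.outer(d,d);A.append(M);b.append(M@o)
    return np.linalg.lstsq(np.vstack(A),np.hstack(b),rcond=None)[0]
E
python3 - <<'E'
from h import *
s=r.capture("side");t=r.capture("top")
S=lambda x,y:(205+x/3.2,135+y/3.2); T=lambda x,y:(260+x/3,95+y/3)
P=tri([s,t],[S(438,293),T(308,316)]);print("stud tri",P,"top@.14",cast(t,T(308,316),.14),"side",cast(s,S(438,293),.14))
def yaw(c,a,b,z): d=cast(c,b,z)-cast(c,a,z);return np.degrees(np.arctan2(d[1],d[0])),np.linalg.norm(d)
print("tier front (-y)",yaw(t,T(113,157),T(422,228),.13),yaw(t,T(143,32),T(450,104),.13))
print("side panel(-x)",yaw(t,T(113,180),T(25,525),.05))
print("side cam tier front",yaw(s,S(412,72),S(630,330),.13), "panel",yaw(s,S(330,180),S(25,308),.05))
print("bird head",cast(t,T(268,130),.19),"tri",tri([s,t],[S(557,115),T(270,130)]))
print("wall face top",cast(t,T(78,515),.132),"side",cast(s,S(70,265),.132),"barend",cast(t,T(410,348),.1))
print("hinge post top?",tri([s,t],[S(332,178),T(147,290)]))
print(r.sense()["joints"])
E
```

```text
stud tri [ 0.57550908 -0.09205433  0.13804976] top@.14 [ 0.57552734 -0.09204983  0.14      ] side [ 0.57413987 -0.09276788  0.14      ]
tier front (-y) (np.float64(-102.96322525584202), np.float64(0.243815922757063)) (np.float64(-103.39617392401456), np.float64(0.24563468842675693))
side panel(-x) (np.float64(166.55463012592912), np.float64(0.292242640365604))
side cam tier front (np.float64(-104.39255798684965), np.float64(0.2438871282648737)) panel (np.float64(165.6190747000442), np.float64(0.23106002834650635))
bird head [ 0.70544701 -0.05895516  0.19      ] tri [ 0.71156956 -0.06208571  0.16732969]
wall face top [0.42670725 0.07950505 0.132     ] side [0.4336565  0.07709994 0.132     ] barend [ 0.55560706 -0.17574084  0.1       ]
hinge post top? [0.59954712 0.02828062 0.12004081]
[ 8.74107917e+01  2.20599650e+01  4.29003315e-01 -8.20882044e-03
 -6.84113578e+01 -1.48175245e+01]
```

```bash
cat >>h.py <<'E'
from scipy.spatial.transform import Rotation as Ro
def delta(p,yaw_y):
    """mm shift and turn (tool axes) to TCP p, tool down, closing axis at yaw_y deg"""
    s=r.sense();R=s["ee_rot"];a=np.radians(yaw_y);y=np.array([np.cos(a),np.sin(a),0]);z=np.array([0,0,-1.])
    T=np.column_stack([np.cross(y,z),y,z])
    return np.round(R.T@(np.array(p)-s["tcp_pos"])*1e3,1),np.round(Ro.from_matrix(R.T@T).as_rotvec(),4)
def show():
    s=r.sense();y=s["ee_rot"][:,1]
    print(s["time_s"],s["tcp_pos"].round(4),"yaw",np.degrees(np.arctan2(y[1],y[0])).round(2),"F",s["wrist_force"].round(2),"w",round(s["gripper_width"],3),round(s["gripper_force"],1))
E
python3 -c "
from h import *
print(delta([.575,-.092,.245],166.5))"
```

```text
(array([576.2, 540.6,   2.6]), array([ 6.0000e-04, -6.0000e-04,  1.5026e+00]))
```

Emit:
move_arm(
  series=[
    {"grip": 0.6, "xyz": [36, 34, 0], "angular": [0, 0, 0.1]},
    {"grip": 0.6, "xyz": [72, 68, 0], "angular": [0, 0, 0.2]},
    {"grip": 0.6, "xyz": [108, 101, 0], "angular": [0, 0, 0.3]},
    {"grip": 0.6, "xyz": [144, 135, 0], "angular": [0, 0, 0.4]},
    {"grip": 0.6, "xyz": [180, 169, 0], "angular": [0, 0, 0.5]},
    {"grip": 0.6, "xyz": [216, 203, 0], "angular": [0, 0, 0.6]},
    {"grip": 0.6, "xyz": [252, 236, 0], "angular": [0, 0, 0.7]},
    {"grip": 0.6, "xyz": [288, 270, 0], "angular": [0, 0, 0.8]},
    {"grip": 0.6, "xyz": [324, 304, 0], "angular": [0, 0, 0.9]},
    {"grip": 0.6, "xyz": [360, 338, 0], "angular": [0, 0, 1.0]},
  ],
)

```text
time_s: 1.3
tcp_pos: [0.4299, 0.1643, 0.248]
ee_rot: [[0.26, -0.966, 0.001], [-0.966, -0.26, 0.001], [-0.0, -0.001, -1.0]]
wrist_force: [0.9, 0.9, 0.2]
gripper_width: 0.6
gripper_force: 0.0
```

```bash
python3 -c "
from h import *
show();print(delta([.575,-.092,.245],166.5))"
```

```text
1.3 [0.4299 0.1643 0.248 ] yaw -164.91 F [0.87 0.94 0.17] w 0.6 0.0
(array([285.3, -73.4,   2.9]), array([-0.0009,  0.0007,  0.499 ]))
```

Emit:
move_arm(
  series=[
    {"grip": 0.6, "xyz": [36, -9, 0], "angular": [0, 0, 0.06]},
    {"grip": 0.6, "xyz": [72, -18, 0], "angular": [0, 0, 0.12]},
    {"grip": 0.6, "xyz": [108, -28, 0], "angular": [0, 0, 0.18]},
    {"grip": 0.6, "xyz": [144, -37, 0], "angular": [0, 0, 0.25]},
    {"grip": 0.6, "xyz": [180, -46, 0], "angular": [0, 0, 0.31]},
    {"grip": 0.6, "xyz": [216, -55, 0], "angular": [0, 0, 0.37]},
    {"grip": 0.6, "xyz": [252, -64, 0], "angular": [0, 0, 0.44]},
    {"grip": 0.6, "xyz": [284, -73, 2], "angular": [0, 0, 0.5]},
    {"grip": 0.6, "xyz": [284, -73, 2], "angular": [0, 0, 0.5]},
    {"grip": 0.6, "xyz": [284, -73, 2], "angular": [0, 0, 0.5]},
  ],
)

```text
time_s: 2.3
tcp_pos: [0.5745, -0.0891, 0.2449]
ee_rot: [[-0.232, -0.973, -0.001], [-0.973, 0.232, 0.0], [0.0, 0.001, -1.0]]
wrist_force: [-1.5, 0.1, -0.5]
gripper_width: 0.603
gripper_force: 0.0
```

```bash
python3 -c "
from h import *
show();print(delta([.575,-.092,.175],166.5))
s=r.capture('side');crop(s,(255,110,455,270),4,'pics/s2.png')"
```

```text
2.3 [ 0.5745 -0.0891  0.2449] yaw 166.58 F [-1.48  0.14 -0.48] w 0.603 0.0
(array([ 2.7, -1.3, 69.9]), array([ 0.0012, -0.0002,  0.0014]))
```

View pics/s2.png

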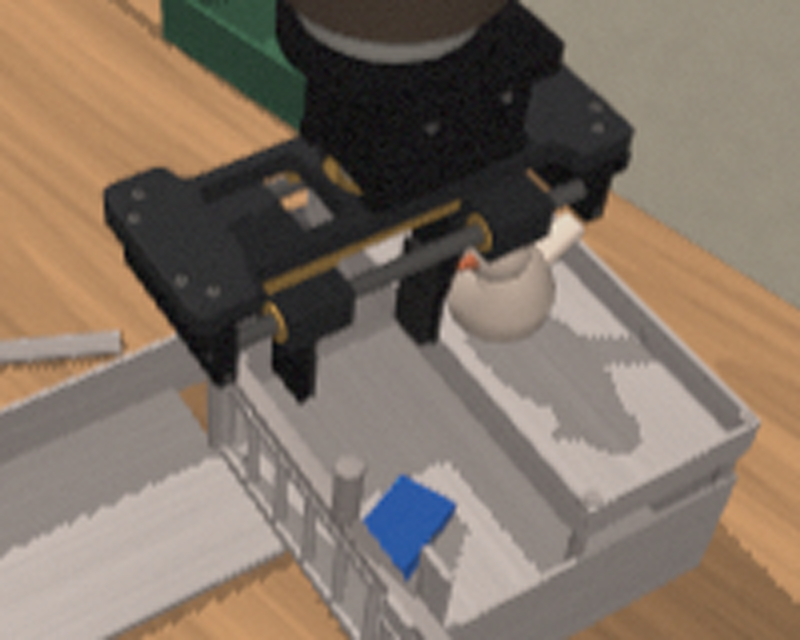

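The open gripper is above and behind the stud (stud at (348,480) in the crop). The bird sits near the rear of the gripper body, so I'll yaw slightly away from it and descend.

```bash
python3 -c "
from h import *
print(delta([.575,-.092,.137],160))"
```

```text
(array([  3.3,  -1.6, 108.3]), array([ 7.000e-04, -1.000e-04,  1.161e-01]))
```

Emit:
move_arm(
  series=[
    {"grip": 0.6, "xyz": [3, -1.5, 15], "angular": [0, 0, 0.1]},
    {"grip": 0.6, "xyz": [3, -1.5, 35], "angular": [0, 0, 0.115]},
    {"grip": 0.6, "xyz": [3, -1.5, 55], "angular": [0, 0, 0.115]},
    {"grip": 0.6, "xyz": [3, -1.5, 70], "angular": [0, 0, 0.115]},
    {"grip": 0.6, "xyz": [3, -1.5, 75], "angular": [0, 0, 0.115]},
    {"grip": 0.6, "xyz": [3, -1.5, 75], "angular": [0, 0, 0.115]},
  ],
)

```text
time_s: 2.95
tcp_pos: [0.575, -0.091, 0.1704]
ee_rot: [[-0.339, -0.941, -0.001], [-0.941, 0.339, -0.0], [0.0, 0.001, -1.0]]
wrist_force: [-0.1, -0.1, -0.1]
gripper_width: 0.599
gripper_force: 0.0
```

```bash
python3 -c "
from h import *
show();print(delta([.575,-.092,.137],160))
s=r.capture('side');t=r.capture('top')
a=s['img'][150:290,270:410];b=t['img'][130:270,300:440]
cv2.imwrite('pics/c3.png',cv2.resize(np.hstack([a,b])[:,:,::-1],None,fx=2.85,fy=2.85,interpolation=2))"
```

```text
2.95 [ 0.575  -0.091   0.1704] yaw 160.15 F [-0.06 -0.08 -0.14] w 0.599 0.0
(array([ 1. , -0.4, 33.4]), array([ 0.0009, -0.0005,  0.0027]))
```

View pics/c3.png

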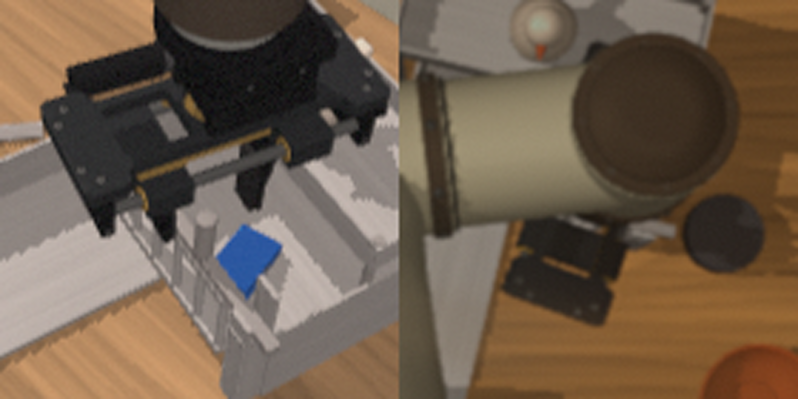

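The fingers straddle the stud: stud top at (205,218) in the left half, fingertips at (165,235) and (250,205). I'll descend and close in stages, watching the force.

Emit:
move_arm(
  series=[
    {"grip": 0.6, "xyz": [1, 0, 10], "angular": [0, 0, 0]},
    {"grip": 0.6, "xyz": [1, 0, 20], "angular": [0, 0, 0]},
    {"grip": 0.5, "xyz": [1, 0, 30], "angular": [0, 0, 0]},
    {"grip": 0.4, "xyz": [1, 0, 34], "angular": [0, 0, 0]},
    {"grip": 0.3, "xyz": [1, 0, 34], "angular": [0, 0, 0]},
    {"grip": 0.28, "xyz": [1, 0, 34], "angular": [0, 0, 0]},
    {"grip": 0.26, "xyz": [1, 0, 34], "angular": [0, 0, 0]},
    {"grip": 0.24, "xyz": [1, 0, 34], "angular": [0, 0, 0]},
    {"grip": 0.24, "xyz": [1, 0, 34], "angular": [0, 0, 0]},
  ],
)

```text
time_s: 3.95
tcp_pos: [0.5753, -0.0927, 0.1369]
ee_rot: [[-0.341, -0.94, 0.001], [-0.94, 0.341, 0.0], [-0.0, -0.001, -1.0]]
wrist_force: [1.1, -0.2, 0.4]
gripper_width: 0.251
gripper_force: 0.0
```

Emit:
move_arm(
  series=[
    {"grip": 0.22, "xyz": [0, 0, 0], "angular": [0, 0, 0]},
    {"grip": 0.21, "xyz": [0, 0, 0], "angular": [0, 0, 0]},
    {"grip": 0.2, "xyz": [0, 0, 0], "angular": [0, 0, 0]},
    {"grip": 0.2, "xyz": [0, 0, 0], "angular": [0, 0, 0]},
  ],
)

```text
time_s: 4.35
tcp_pos: [0.5751, -0.0927, 0.1366]
ee_rot: [[-0.341, -0.94, 0.0], [-0.94, 0.341, 0.0], [-0.0, -0.0, -1.0]]
wrist_force: [-0.6, 1.1, -0.8]
gripper_width: 0.201
gripper_force: 0.0
```

Emit:
move_arm(
  series=[
    {"grip": 0.185, "xyz": [0, 0, 0], "angular": [0, 0, 0]},
    {"grip": 0.17, "xyz": [0, 0, 0], "angular": [0, 0, 0]},
    {"grip": 0.155, "xyz": [0, 0, 0], "angular": [0, 0, 0]},
    {"grip": 0.14, "xyz": [0, 0, 0], "angular": [0, 0, 0]},
    {"grip": 0.12, "xyz": [0, 0, 0], "angular": [0, 0, 0]},
    {"grip": 0.12, "xyz": [0, 0, 0], "angular": [0, 0, 0]},
  ],
)

```text
time_s: 4.95
tcp_pos: [0.5752, -0.0928, 0.1366]
ee_rot: [[-0.341, -0.94, 0.0], [-0.94, 0.341, -0.0], [-0.0, -0.0, -1.0]]
wrist_force: [0.7, -0.9, -0.8]
gripper_width: 0.15
gripper_force: 30.0
```

Emit:
move_arm(
  series=[
    {"grip": 0.12, "xyz": [-0.6, 0, -2], "angular": [0, 0, 0]},
    {"grip": 0.12, "xyz": [-1.4, 0.1, -4], "angular": [0, 0, 0]},
    {"grip": 0.12, "xyz": [-2.1, 0.2, -6], "angular": [0, 0, 0]},
    {"grip": 0.12, "xyz": [-2.9, 0.3, -8], "angular": [0, 0, 0]},
    {"grip": 0.12, "xyz": [-3.7, 0.4, -10], "angular": [0, 0, 0]},
    {"grip": 0.12, "xyz": [-4.5, 0.5, -12], "angular": [0, 0, 0]},
    {"grip": 0.12, "xyz": [-5.3, 0.6, -14], "angular": [0, 0, 0]},
    {"grip": 0.12, "xyz": [-5.3, 0.6, -14], "angular": [0, 0, 0]},
  ],
)

```text
time_s: 5.75
tcp_pos: [0.5761, -0.0877, 0.1509]
ee_rot: [[-0.341, -0.94, -0.0], [-0.94, 0.341, -0.0], [0.0, 0.0, -1.0]]
wrist_force: [-2.3, -5.1, -1.4]
gripper_width: 0.153
gripper_force: 30.0
```

```bash
python3 -c "
from h import *
show()
yo=np.array([.233,.972]);xo=np.array([.972,-.233])
H=np.array([.5752,-.0928])+.13*yo
s=r.sense();p=s['tcp_pos'];R=s['ee_rot']
rad=.1247
print('rad now',(H-p[:2])@yo,(H-p[:2])@xo)
a0=np.radians(-103.5)
y0=160
for d in range(4,92,4):
    a=a0-np.radians(d);q=np.r_[H+rad*np.array([np.cos(a),np.sin(a)]),p[2]]
    print(d,np.round(R.T@(q-p)*1e3,1),np.radians(d).round(3))
"
```

```text
5.75 [ 0.5761 -0.0877  0.1509] yaw 160.07 F [-2.29 -5.08 -1.36] w 0.153 30.0
rad now 0.1247170559904475 0.0003092501864467606
4 [0.6 8.4 0. ] 0.07
8 [ 0.6 17.1  0. ] 0.14
12 [ 0.1 25.8  0. ] 0.209
16 [-1.1 34.4  0. ] 0.279
20 [-2.8 43.   0. ] 0.349
24 [-5.1 51.4  0. ] 0.419
28 [-8.  59.6  0. ] 0.489
32 [-11.5  67.5   0. ] 0.559
36 [-15.6  75.2   0. ] 0.628
40 [-20.1  82.7   0. ] 0.698
44 [-25.2  89.7   0. ] 0.768
48 [-30.7  96.5   0. ] 0.838
52 [-36.7 102.8   0. ] 0.908
56 [-43.1 108.6   0. ] 0.977
60 [-50. 114.   0.] 1.047
64 [-57.1 119.    0. ] 1.117
68 [-64.6 123.4   0. ] 1.187
72 [-72.4 127.2   0. ] 1.257
76 [-80.5 130.6   0. ] 1.326
80 [-88.7 133.3  -0. ] 1.396
84 [-97.2 135.5  -0. ] 1.466
88 [-105.7  137.1   -0. ] 1.536
```

Emit:
move_arm(
  series=[
    {"grip": 0.12, "xyz": [0.6, 8.4, 0], "angular": [0, 0, 0.07]},
    {"grip": 0.12, "xyz": [0.6, 17.1, 0], "angular": [0, 0, 0.14]},
    {"grip": 0.12, "xyz": [0.1, 25.8, 0], "angular": [0, 0, 0.209]},
    {"grip": 0.12, "xyz": [-1.1, 34.4, 0], "angular": [0, 0, 0.279]},
    {"grip": 0.12, "xyz": [-2.8, 43, 0], "angular": [0, 0, 0.349]},
    {"grip": 0.12, "xyz": [-5.1, 51.4, 0], "angular": [0, 0, 0.419]},
    {"grip": 0.12, "xyz": [-8, 59.6, 0], "angular": [0, 0, 0.489]},
    {"grip": 0.12, "xyz": [-11.5, 67.5, 0], "angular": [0, 0, 0.559]},
    {"grip": 0.12, "xyz": [-15.6, 75.2, 0], "angular": [0, 0, 0.628]},
    {"grip": 0.12, "xyz": [-15.6, 75.2, 0], "angular": [0, 0, 0.628]},
  ],
)

```text
time_s: 6.75
tcp_pos: [0.5098, -0.0464, 0.1504]
ee_rot: [[-0.828, -0.561, -0.002], [-0.561, 0.828, 0.001], [0.001, 0.002, -1.0]]
wrist_force: [-2.3, -1.4, -2.3]
gripper_width: 0.147
gripper_force: 30.0
```

```bash
cat >>h.py <<'E'
yo=np.array([.233,.972]);H=np.array([.5752,-.0928])+.13*yo
def ang():
    d=r.sense()["tcp_pos"][:2]-H;return (-103.5-np.degrees(np.arctan2(d[1],d[0])))%360,np.linalg.norm(d)
def plan(ds,rad=.1247,z=.151,yaw0=160):
    for d in ds:
        a=np.radians(-103.5-d);print(d,*delta(np.r_[H+rad*np.array([np.cos(a),np.sin(a)]),z],yaw0-d))
E
python3 -c "
from h import *
show();print(ang());plan(range(40,90,4))
s=r.capture('side');crop(s,(205,120,405,290),3.5,'pics/s4.png')"
```

```text
6.75 [ 0.5098 -0.0464  0.1504] yaw 124.11 F [-2.27 -1.36 -2.27] w 0.147 30.0
(np.float64(36.62753878026291), np.float64(0.12473861774461191))
40 [ 0.5  7.3 -0.6] [ 0.0016 -0.001   0.0718]
44 [ 0.5 16.  -0.6] [ 0.0015 -0.0011  0.1416]
48 [-0.  24.7 -0.6] [ 0.0015 -0.0011  0.2114]
52 [-1.2 33.3 -0.6] [ 0.0015 -0.0012  0.2813]
56 [-2.9 41.9 -0.5] [ 0.0014 -0.0012  0.3511]
60 [-5.3 50.3 -0.5] [ 0.0014 -0.0013  0.4209]
64 [-8.2 58.4 -0.5] [ 0.0014 -0.0013  0.4907]
68 [-11.7  66.4  -0.5] [ 0.0013 -0.0014  0.5605]
72 [-15.7  74.1  -0.5] [ 0.0013 -0.0014  0.6303]
76 [-20.3  81.5  -0.5] [ 0.0012 -0.0015  0.7001]
80 [-25.3  88.6  -0.5] [ 0.0012 -0.0015  0.7699]
84 [-30.9  95.3  -0.5] [ 0.0011 -0.0016  0.8398]
88 [-36.9 101.6  -0.5] [ 0.0011 -0.0016  0.9096]
```

View pics/s4.png

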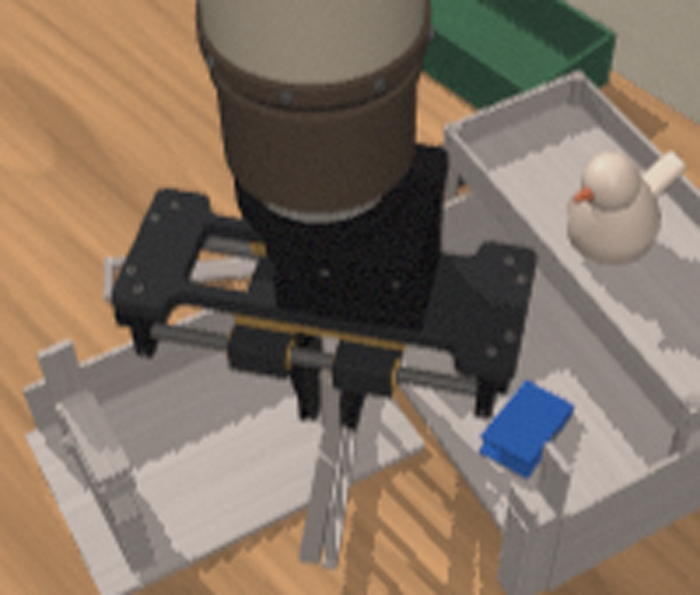

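The gate is about 37° open with the bar raised; the bar end is at (320,560) and the head at (60–130,350–560). From the images the bar should meet the wall at about 89°. Continuing to 76°.

Emit:
move_arm(
  series=[
    {"grip": 0.12, "xyz": [0.5, 7.3, -0.5], "angular": [0, 0, 0.07]},
    {"grip": 0.12, "xyz": [0.5, 16, -0.5], "angular": [0, 0, 0.141]},
    {"grip": 0.12, "xyz": [0, 24.7, -0.5], "angular": [0, 0, 0.211]},
    {"grip": 0.12, "xyz": [-1.2, 33.3, -0.5], "angular": [0, 0, 0.281]},
    {"grip": 0.12, "xyz": [-2.9, 41.9, -0.5], "angular": [0, 0, 0.351]},
    {"grip": 0.12, "xyz": [-5.3, 50.3, -0.5], "angular": [0, 0, 0.421]},
    {"grip": 0.12, "xyz": [-8.2, 58.4, -0.5], "angular": [0, 0, 0.491]},
    {"grip": 0.12, "xyz": [-11.7, 66.4, -0.5], "angular": [0, 0, 0.56]},
    {"grip": 0.12, "xyz": [-15.7, 74.1, -0.5], "angular": [0, 0, 0.63]},
    {"grip": 0.12, "xyz": [-20.3, 81.5, -0.5], "angular": [0, 0, 0.7]},
  ],
)

```text
time_s: 7.8
tcp_pos: [0.4802, 0.0317, 0.1504]
ee_rot: [[-0.994, 0.107, -0.005], [0.107, 0.994, -0.0], [0.005, -0.001, -1.0]]
wrist_force: [-5.1, 0.2, 0.7]
gripper_width: 0.152
gripper_force: 30.0
```

Emit:
move_arm(
  series=[
    {"grip": 0.12, "xyz": [0, 0, 0], "angular": [0, 0, 0]},
    {"grip": 0.12, "xyz": [0, 0, 0], "angular": [0, 0, 0]},
  ],
)

```text
time_s: 8.0
tcp_pos: [0.4802, 0.0319, 0.1504]
ee_rot: [[-0.995, 0.104, -0.005], [0.104, 0.995, 0.0], [0.005, -0.0, -1.0]]
wrist_force: [-5.7, 1.5, -0.7]
gripper_width: 0.151
gripper_force: 30.0
```

```bash
python3 -c "
from h import *
show();print(ang(),r.sense()['moment']);plan(range(77,96))
s=r.capture('side');crop(s,(205,160,345,290),5,'pics/s5.png')"
```

```text
8.0 [0.4802 0.0319 0.1504] yaw 84.06 F [-5.65  1.51 -0.74] w 0.151 30.0
(np.float64(75.753919655239), np.float64(0.1253187081301524)) [0.26678942 1.66082503 0.07782113]
77 [-0.3  2.8 -0.6] [-0.0005 -0.0051  0.0184]
78 [-0.1  4.9 -0.6] [-0.0006 -0.0051  0.0359]
79 [ 0.   7.1 -0.6] [-0.0006 -0.0051  0.0533]
80 [ 0.1  9.3 -0.6] [-0.0007 -0.0051  0.0708]
81 [ 0.2 11.5 -0.6] [-0.0007 -0.0051  0.0883]
82 [ 0.2 13.6 -0.6] [-0.0007 -0.0051  0.1057]
83 [ 0.2 15.8 -0.6] [-0.0008 -0.0051  0.1232]
84 [ 0.2 18.  -0.6] [-0.0008 -0.0051  0.1406]
85 [ 0.1 20.2 -0.6] [-0.0009 -0.005   0.1581]
86 [-0.  22.3 -0.6] [-0.0009 -0.005   0.1755]
87 [-0.2 24.5 -0.6] [-0.001 -0.005  0.193]
88 [-0.3 26.7 -0.6] [-0.001  -0.005   0.2104]
89 [-0.6 28.8 -0.6] [-0.0011 -0.005   0.2279]
90 [-0.8 31.  -0.6] [-0.0011 -0.005   0.2453]
91 [-1.2 33.2 -0.6] [-0.0011 -0.005   0.2628]
92 [-1.5 35.3 -0.6] [-0.0012 -0.005   0.2802]
93 [-1.9 37.4 -0.7] [-0.0012 -0.005   0.2977]
94 [-2.3 39.6 -0.7] [-0.0013 -0.005   0.3151]
95 [-2.7 41.7 -0.7] [-0.0013 -0.005   0.3326]
```

View pics/s5.png

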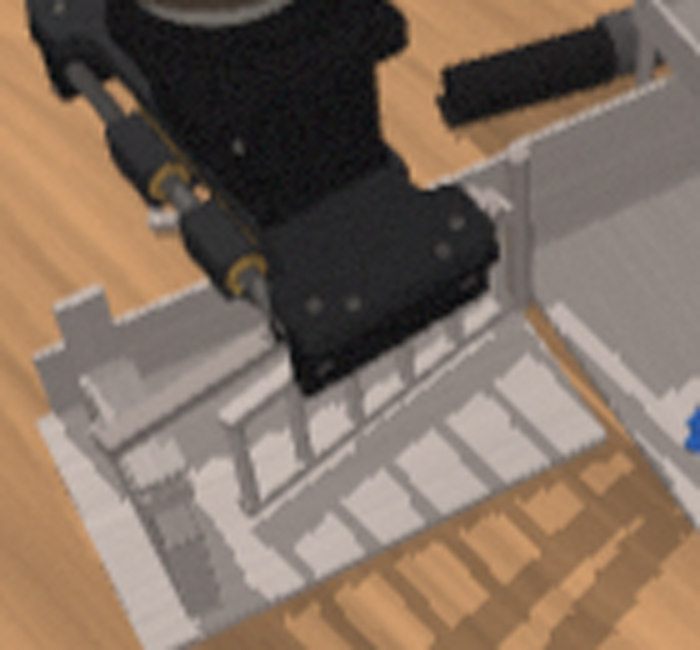

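The bar end at (110,435) is above the ramp, and the stop wall is at (85,320) beyond it. I'll creep towards it.

Emit:
move_arm(
  series=[
    {"grip": 0.12, "xyz": [-0.1, 2.7, 0], "angular": [0, 0, 0.018]},
    {"grip": 0.12, "xyz": [0.2, 4.9, 0], "angular": [0, 0, 0.036]},
    {"grip": 0.12, "xyz": [0.3, 7.1, 0], "angular": [0, 0, 0.053]},
    {"grip": 0.12, "xyz": [0.5, 9.3, 0], "angular": [0, 0, 0.071]},
    {"grip": 0.12, "xyz": [0.6, 11.5, 0], "angular": [0, 0, 0.088]},
    {"grip": 0.12, "xyz": [0.6, 13.6, 0], "angular": [0, 0, 0.106]},
    {"grip": 0.12, "xyz": [0.6, 15.8, 0], "angular": [0, 0, 0.123]},
    {"grip": 0.12, "xyz": [0.6, 15.8, 0], "angular": [0, 0, 0.123]},
    {"grip": 0.12, "xyz": [0.6, 15.8, 0], "angular": [0, 0, 0.123]},
  ],
)

```text
time_s: 8.95
tcp_pos: [0.4807, 0.0475, 0.1502]
ee_rot: [[-0.974, 0.226, -0.006], [0.226, 0.974, -0.0], [0.006, -0.001, -1.0]]
wrist_force: [-7.7, 2.4, 1.3]
gripper_width: 0.152
gripper_force: 30.0
```

```bash
python3 -c "
from h import *
show();print(ang(),r.sense()['moment']);plan(range(83,94))"
```

```text
8.95 [0.4807 0.0475 0.1502] yaw 76.97 F [-7.67  2.41  1.33] w 0.152 30.0
(np.float64(82.85843634061536), np.float64(0.12553911481479074)) [0.45341321 2.08772004 0.09511053]
83 [-0.8  0.4 -0.8] [-0.0015 -0.0062 -0.0006]
84 [-0.6  2.6 -0.8] [-0.0015 -0.0061  0.0169]
85 [-0.4  4.7 -0.8] [-0.0016 -0.0061  0.0343]
86 [-0.2  6.9 -0.8] [-0.0016 -0.0061  0.0518]
87 [-0.1  9.1 -0.8] [-0.0017 -0.0061  0.0692]
88 [-0.  11.3 -0.8] [-0.0017 -0.0061  0.0867]
89 [ 0.  13.4 -0.8] [-0.0018 -0.0061  0.1041]
90 [ 0.  15.6 -0.8] [-0.0018 -0.0061  0.1216]
91 [-0.  17.8 -0.8] [-0.0019 -0.006   0.139 ]
92 [-0.1 20.  -0.8] [-0.0019 -0.006   0.1565]
93 [-0.2 22.1 -0.8] [-0.002 -0.006  0.174]
```

Emit:
move_arm(
  series=[
    {"grip": 0.12, "xyz": [0.8, 1, 0], "angular": [0, 0, 0.008]},
    {"grip": 0.12, "xyz": [0.8, 2, 0], "angular": [0, 0, 0.016]},
    {"grip": 0.12, "xyz": [0.9, 3, 0], "angular": [0, 0, 0.024]},
    {"grip": 0.12, "xyz": [1, 3, 0], "angular": [0, 0, 0.024]},
    {"grip": 0.12, "xyz": [1, 3, 0], "angular": [0, 0, 0.024]},
  ],
)

```text
time_s: 9.45
tcp_pos: [0.4811, 0.0507, 0.1504]
ee_rot: [[-0.969, 0.249, -0.005], [0.249, 0.969, 0.0], [0.005, -0.001, -1.0]]
wrist_force: [-5.6, 1.6, -0.3]
gripper_width: 0.151
gripper_force: 30.0
```

```bash
cat >>h.py <<'E'
def st():
    show();s=r.sense();print("ang",ang(),"Ftool",(s["ee_rot"].T@s["wrist_force"]).round(2))
E
python3 -c "
from h import *
st()"
```

```text
9.45 [0.4811 0.0507 0.1504] yaw 75.6 F [-5.62  1.58 -0.27] w 0.151 30.0
ang (np.float64(84.33062786061191), np.float64(0.12558763990864705)) Ftool [5.84 0.14 0.3 ]
```

Emit:
move_arm(
  series=[
    {"grip": 0.12, "xyz": [0.2, 1, 0], "angular": [0, 0, 0.008]},
    {"grip": 0.12, "xyz": [0.2, 1.6, 0], "angular": [0, 0, 0.013]},
    {"grip": 0.12, "xyz": [0.2, 1.6, 0], "angular": [0, 0, 0.013]},
  ],
)

```text
time_s: 9.75
tcp_pos: [0.4813, 0.0523, 0.1504]
ee_rot: [[-0.965, 0.261, -0.005], [0.261, 0.965, 0.0], [0.005, -0.001, -1.0]]
wrist_force: [-4.1, 1.7, 0.2]
gripper_width: 0.15
gripper_force: 30.0
```

```bash
python3 -c "
from h import *
st()"
```

```text
9.75 [0.4813 0.0523 0.1504] yaw 74.85 F [-4.14  1.66  0.24] w 0.15 30.0
ang (np.float64(85.0803939680244), np.float64(0.1255908265287603)) Ftool [ 4.43  0.52 -0.22]
```

Emit:
move_arm(
  series=[
    {"grip": 0.12, "xyz": [0.1, 0.8, 0], "angular": [0, 0, 0.006]},
    {"grip": 0.12, "xyz": [0.2, 1.6, 0], "angular": [0, 0, 0.013]},
    {"grip": 0.12, "xyz": [0.2, 1.6, 0], "angular": [0, 0, 0.013]},
  ],
)

```text
time_s: 10.05
tcp_pos: [0.4815, 0.0539, 0.1504]
ee_rot: [[-0.962, 0.274, -0.005], [0.274, 0.962, 0.0], [0.005, -0.001, -1.0]]
wrist_force: [-6.5, 1.8, 0.0]
gripper_width: 0.149
gripper_force: 30.0
```

Emit:
move_arm(
  series=[
    {"grip": 0.12, "xyz": [0.1, 0.8, 0], "angular": [0, 0, 0.006]},
    {"grip": 0.12, "xyz": [0.1, 1.6, 0], "angular": [0, 0, 0.013]},
    {"grip": 0.12, "xyz": [0.1, 1.6, 0], "angular": [0, 0, 0.013]},
  ],
)

```text
time_s: 10.35
tcp_pos: [0.4818, 0.0555, 0.1504]
ee_rot: [[-0.958, 0.286, -0.005], [0.286, 0.958, 0.0], [0.005, -0.001, -1.0]]
wrist_force: [-6.6, 2.1, -0.1]
gripper_width: 0.153
gripper_force: 30.0
```

Emit:
move_arm(
  series=[
    {"grip": 0.12, "xyz": [0.1, 0.8, 0], "angular": [0, 0, 0.006]},
    {"grip": 0.12, "xyz": [0.1, 1.6, 0], "angular": [0, 0, 0.013]},
    {"grip": 0.12, "xyz": [0.1, 1.6, 0], "angular": [0, 0, 0.013]},
  ],
)

```text
time_s: 10.65
tcp_pos: [0.4821, 0.057, 0.1504]
ee_rot: [[-0.954, 0.299, -0.005], [0.299, 0.954, 0.0], [0.005, -0.001, -1.0]]
wrist_force: [-6.2, 0.8, 0.1]
gripper_width: 0.151
gripper_force: 30.0
```

Emit:
move_arm(
  series=[
    {"grip": 0.12, "xyz": [0, 0.5, 0], "angular": [0, 0, 0.004]},
    {"grip": 0.12, "xyz": [0, 1, 0], "angular": [0, 0, 0.008]},
    {"grip": 0.12, "xyz": [0, 1, 0], "angular": [0, 0, 0.008]},
  ],
)

```text
time_s: 10.95
tcp_pos: [0.4822, 0.0579, 0.1503]
ee_rot: [[-0.952, 0.306, -0.006], [0.306, 0.952, 0.0], [0.005, -0.002, -1.0]]
wrist_force: [-5.7, 1.6, 0.1]
gripper_width: 0.147
gripper_force: 30.0
```

```bash
python3 -c "
from h import *
st()"
```

```text
10.95 [0.4822 0.0579 0.1503] yaw 72.16 F [-5.71  1.57  0.06] w 0.147 30.0
ang (np.float64(87.68981733261126), np.float64(0.12566998154266426)) Ftool [ 5.92 -0.26 -0.03]
```

Emit:
move_arm(
  series=[
    {"grip": 0.12, "xyz": [0, 0.6, 0], "angular": [0, 0, 0.005]},
    {"grip": 0.12, "xyz": [0, 1.2, 0], "angular": [0, 0, 0.009]},
    {"grip": 0.12, "xyz": [0, 1.2, 0], "angular": [0, 0, 0.009]},
  ],
)

```text
time_s: 11.25
tcp_pos: [0.4824, 0.0591, 0.1503]
ee_rot: [[-0.949, 0.315, -0.006], [0.315, 0.949, -0.0], [0.006, -0.002, -1.0]]
wrist_force: [-6.6, 1.9, 0.5]
gripper_width: 0.152
gripper_force: 30.0
```

```bash
python3 -c "
from h import *
st()"
```

```text
11.25 [0.4824 0.0591 0.1503] yaw 71.64 F [-6.56  1.85  0.5 ] w 0.152 30.0
ang (np.float64(88.20269752054395), np.float64(0.1257028733210596)) Ftool [ 6.81 -0.31 -0.46]
```

Emit:
move_arm(
  series=[
    {"grip": 0.12, "xyz": [0, 0.6, 0], "angular": [0, 0, 0.005]},
    {"grip": 0.12, "xyz": [0, 1.2, 0], "angular": [0, 0, 0.009]},
    {"grip": 0.12, "xyz": [0, 1.2, 0], "angular": [0, 0, 0.009]},
  ],
)

```text
time_s: 11.55
tcp_pos: [0.4827, 0.0602, 0.1503]
ee_rot: [[-0.946, 0.324, -0.006], [0.324, 0.946, 0.0], [0.006, -0.002, -1.0]]
wrist_force: [-7.3, 2.4, 0.4]
gripper_width: 0.154
gripper_force: 30.0
```

```bash
python3 -c "
from h import *
st()"
```

```text
11.55 [0.4827 0.0602 0.1503] yaw 71.12 F [-7.26  2.45  0.39] w 0.154 30.0
ang (np.float64(88.73992755366703), np.float64(0.12567665230128602)) Ftool [ 7.67 -0.04 -0.35]
```

Emit:
move_arm(
  series=[
    {"grip": 0.12, "xyz": [0.1, 0.6, 0], "angular": [0, 0, 0.005]},
    {"grip": 0.12, "xyz": [0.2, 1.2, 0], "angular": [0, 0, 0.009]},
    {"grip": 0.12, "xyz": [0.2, 1.2, 0], "angular": [0, 0, 0.009]},
  ],
)

```text
time_s: 11.85
tcp_pos: [0.4829, 0.0614, 0.1503]
ee_rot: [[-0.943, 0.332, -0.006], [0.332, 0.943, 0.0], [0.006, -0.002, -1.0]]
wrist_force: [-7.5, 2.4, 1.0]
gripper_width: 0.152
gripper_force: 30.0
```

```bash
python3 -c "
from h import *
st()"
```

```text
11.85 [0.4829 0.0614 0.1503] yaw 70.6 F [-7.46  2.43  0.96] w 0.152 30.0
ang (np.float64(89.30216682311618), np.float64(0.12570740050174195)) Ftool [ 7.85 -0.19 -0.92]
```

Emit:
move_arm(
  series=[
    {"grip": 0.12, "xyz": [0.1, 0.6, 0], "angular": [0, 0, 0.005]},
    {"grip": 0.12, "xyz": [0.2, 1.2, 0], "angular": [0, 0, 0.009]},
    {"grip": 0.12, "xyz": [0.2, 1.2, 0], "angular": [0, 0, 0.009]},
  ],
)

```text
time_s: 12.15
tcp_pos: [0.4832, 0.0626, 0.1503]
ee_rot: [[-0.94, 0.341, -0.006], [0.341, 0.94, 0.0], [0.006, -0.002, -1.0]]
wrist_force: [-7.2, 1.7, 0.3]
gripper_width: 0.156
gripper_force: 30.0
```

```bash
python3 -c "
from h import *
st()
s=r.capture('side');crop(s,(210,195,290,275),7,'pics/s6.png')"
```

```text
12.15 [0.4832 0.0626 0.1503] yaw 70.08 F [-7.22  1.72  0.32] w 0.156 30.0
ang (np.float64(89.87211282212456), np.float64(0.12573854740721127)) Ftool [ 7.38 -0.85 -0.28]
```

View pics/s6.png

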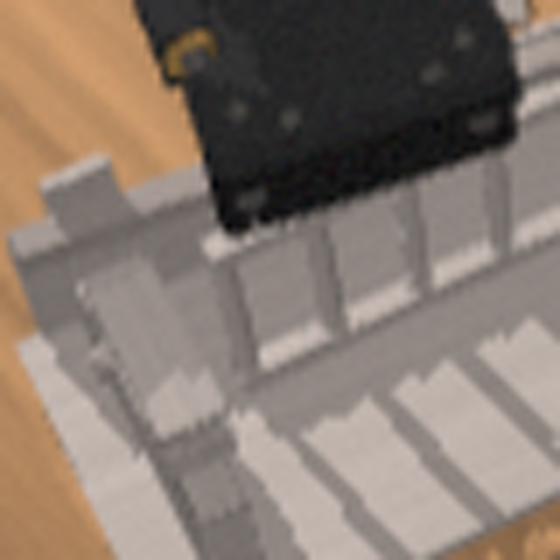

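The wall top is at (85,185) and the lip/ramp runs (90,290)–(200,410). The bar end has moved past the ramp towards the wall, at about (150,210). Creeping on.

Emit:
move_arm(
  series=[
    {"grip": 0.12, "xyz": [0.1, 0.5, 0], "angular": [0, 0, 0.004]},
    {"grip": 0.12, "xyz": [0.2, 1, 0], "angular": [0, 0, 0.008]},
    {"grip": 0.12, "xyz": [0.2, 1, 0], "angular": [0, 0, 0.008]},
  ],
)

```text
time_s: 12.5
tcp_pos: [0.4834, 0.0636, 0.1503]
ee_rot: [[-0.937, 0.348, -0.006], [0.348, 0.937, -0.0], [0.006, -0.002, -1.0]]
wrist_force: [-6.7, 1.2, 1.3]
gripper_width: 0.151
gripper_force: 30.0
```

```bash
python3 -c "
from h import *
st()
print(proj(r.capture('side'),np.r_[H+.215*np.array([-.972,.233]),.122]))"
```

```text
12.5 [0.4834 0.0636 0.1503] yaw 69.63 F [-6.69  1.19  1.3 ] w 0.151 30.0
ang (np.float64(90.31577400684057), np.float64(0.12577075620966177)) Ftool [ 6.69 -1.22 -1.26]
[[209.66471283 229.74540745]]
```

```bash
python3 -c "
from h import *
s=r.capture('side')
u=lambda d:np.array([np.cos(np.radians(-103.5-d)),np.sin(np.radians(-103.5-d))])
for d in(75.8,90.3):
  for rad,z in((.213,.121),(.163,.085),(.19,.132),(.19,.104)): print(d,rad,z,proj(s,np.r_[H+rad*u(d),z]).round(1))
print('wall top, panel end',cast(s,(222,221),.132),cast(s,(212,229),.05))
crop(s,(205,190,305,280),7,'pics/s7.png')"
```

```text
75.8 0.213 0.121 [[224.1 248.4]]
75.8 0.163 0.085 [[248.3 243.1]]
75.8 0.19 0.132 [[233.3 237.7]]
75.8 0.19 0.104 [[235.7 246. ]]
90.3 0.213 0.121 [[210.5 229.2]]
90.3 0.163 0.085 [[237.9 229.4]]
90.3 0.19 0.132 [[220.8 220.9]]
90.3 0.19 0.104 [[223.5 229.4]]
wall top, panel end [0.42251641 0.07723526 0.132     ] [0.41847651 0.1351135  0.05      ]
```

View pics/s7.png

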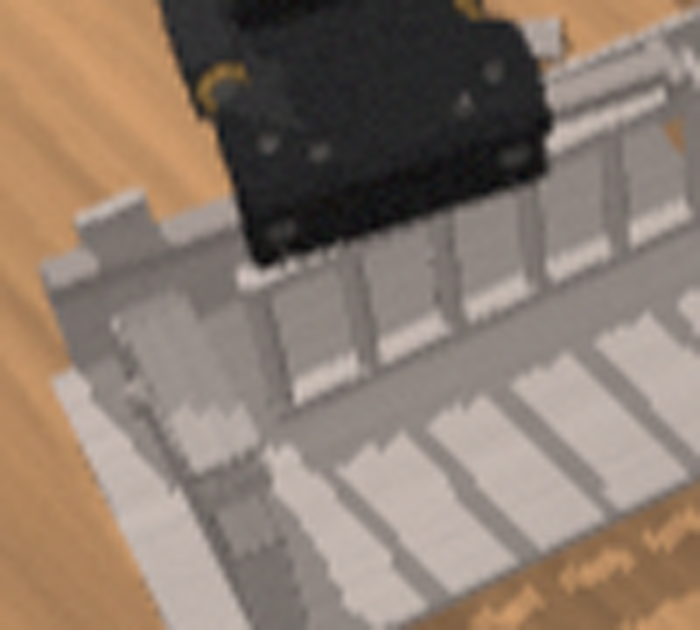

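The gate corner is at (245,275), which matches about 90°. The bar end overlaps the panel edge near (45–95,265), so I'll compare with the first image to locate it.

```bash
python3 -c "
from h import *
s=r.capture('side');a=cv2.imread('pics/side0.png')[:,:,::-1]
A=a[205:262,205:262];B=s['img'][205:262,205:262]
D=cv2.convertScaleAbs(cv2.absdiff(A,B),alpha=3)
cv2.imwrite('pics/d8.png',cv2.resize(np.hstack([A,B,D])[:,:,::-1],None,fx=4.6,fy=4.6,interpolation=0))"
```

```text
(no output)
```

View pics/d8.png

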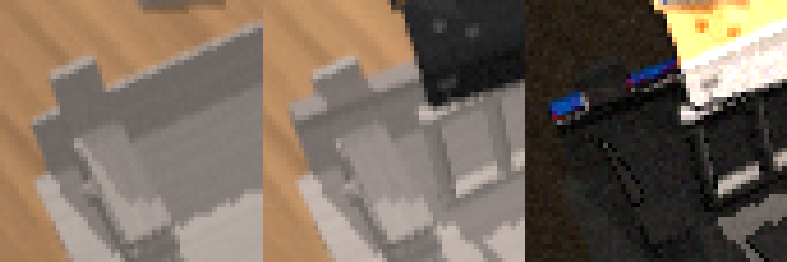

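The bar now spans (290,105)–(420,75) in the middle panel, level with the stop wall block at (340,75). The middle section is in the wall's shadow, so the bar is right next to the wall. Continuing gently.

Emit:
move_arm(
  series=[
    {"grip": 0.12, "xyz": [0.1, 0.4, 0], "angular": [0, 0, 0.003]},
    {"grip": 0.12, "xyz": [0.1, 0.8, 0], "angular": [0, 0, 0.006]},
    {"grip": 0.12, "xyz": [0.1, 0.8, 0], "angular": [0, 0, 0.006]},
  ],
)

```text
time_s: 12.95
tcp_pos: [0.4834, 0.0637, 0.1503]
ee_rot: [[-0.935, 0.354, -0.007], [0.354, 0.935, -0.001], [0.006, -0.004, -1.0]]
wrist_force: [-6.3, -1.0, 0.7]
gripper_width: 0.151
gripper_force: 30.0
```

```bash
python3 -c "
from h import *
st()"
```

```text
12.95 [0.4834 0.0637 0.1503] yaw 69.3 F [-6.35 -1.03  0.68] w 0.151 30.0
ang (np.float64(90.35563484324132), np.float64(0.12578876932686436)) Ftool [ 5.58 -3.21 -0.64]
```

The stop wall is felt: the commanded 0.8 mm gave only 0.1 mm of travel, with −3 N. I'll back off to the notch centre and lower the bar.

Emit:
move_arm(
  series=[
    {"grip": 0.12, "xyz": [0, -1, 0], "angular": [0, 0, 0]},
    {"grip": 0.12, "xyz": [0, -1.7, 0], "angular": [0, 0, -0.006]},
    {"grip": 0.12, "xyz": [0.7, -1.8, 2], "angular": [0, 0, -0.006]},
    {"grip": 0.12, "xyz": [1.4, -1.9, 4], "angular": [0, 0, -0.006]},
    {"grip": 0.12, "xyz": [2.2, -2, 6], "angular": [0, 0, -0.006]},
    {"grip": 0.12, "xyz": [2.2, -2, 6], "angular": [0, 0, -0.006]},
  ],
)

```text
time_s: 13.55
tcp_pos: [0.4815, 0.0635, 0.1449]
ee_rot: [[-0.938, 0.348, -0.004], [0.348, 0.938, 0.0], [0.004, -0.001, -1.0]]
wrist_force: [-7.8, 2.1, 4.2]
gripper_width: 0.15
gripper_force: 30.0
```

```bash
python3 -c "
from h import *
st()"
```

```text
13.55 [0.4815 0.0635 0.1449] yaw 69.66 F [-7.84  2.13  4.18] w 0.15 30.0
ang (np.float64(90.09840136481705), np.float64(0.12754363547517605)) Ftool [ 8.1  -0.73 -4.15]
```

Emit:
move_arm(
  series=[
    {"grip": 0.12, "xyz": [0, -0.7, 0], "angular": [0, 0, 0]},
    {"grip": 0.12, "xyz": [0.6, -0.8, 1.5], "angular": [0, 0, 0]},
    {"grip": 0.12, "xyz": [1.3, -0.9, 3], "angular": [0, 0, 0]},
    {"grip": 0.12, "xyz": [1.9, -1, 4.5], "angular": [0, 0, 0]},
    {"grip": 0.12, "xyz": [1.9, -1, 4.5], "angular": [0, 0, 0]},
  ],
)

```text
time_s: 14.05
tcp_pos: [0.4803, 0.0633, 0.1408]
ee_rot: [[-0.938, 0.348, -0.001], [0.348, 0.938, 0.001], [0.002, 0.0, -1.0]]
wrist_force: [-5.2, 0.3, 2.5]
gripper_width: 0.149
gripper_force: 30.0
```

```bash
python3 -c "
from h import *
st()"
```

```text
14.05 [0.4803 0.0633 0.1408] yaw 69.66 F [-5.24  0.32  2.46] w 0.149 30.0
ang (np.float64(89.869129307442), np.float64(0.12866633212583473)) Ftool [ 5.03 -1.52 -2.45]
```

Emit:
move_arm(
  series=[
    {"grip": 0.12, "xyz": [0.7, -0.1, 1.5], "angular": [0, 0, 0]},
    {"grip": 0.12, "xyz": [1.3, -0.2, 3], "angular": [0, 0, 0]},
    {"grip": 0.12, "xyz": [1.6, -0.2, 3.7], "angular": [0, 0, 0]},
    {"grip": 0.12, "xyz": [1.6, -0.2, 3.7], "angular": [0, 0, 0]},
  ],
)

```text
time_s: 14.45
tcp_pos: [0.4795, 0.0637, 0.137]
ee_rot: [[-0.937, 0.348, 0.0], [0.348, 0.937, 0.001], [-0.0, 0.001, -1.0]]
wrist_force: [-4.9, 2.2, 2.5]
gripper_width: 0.151
gripper_force: 30.0
```

```bash
python3 -c "
from h import *
st()"
```

```text
14.45 [0.4795 0.0637 0.137 ] yaw 69.62 F [-4.92  2.19  2.52] w 0.151 30.0
ang (np.float64(89.93306804998372), np.float64(0.12956568485078077)) Ftool [ 5.37  0.34 -2.52]
```

The TCP is back at its rest height with the bar down in the notch. Releasing slowly, then retreating upward.

Emit:
move_arm(
  series=[
    {"grip": 0.17, "xyz": [0, 0, 0], "angular": [0, 0, 0]},
    {"grip": 0.2, "xyz": [0, 0, 0], "angular": [0, 0, 0]},
    {"grip": 0.25, "xyz": [0, 0, 0], "angular": [0, 0, 0]},
    {"grip": 0.32, "xyz": [0, 0, 0], "angular": [0, 0, 0]},
    {"grip": 0.4, "xyz": [0, 0, 0], "angular": [0, 0, 0]},
    {"grip": 0.4, "xyz": [0, 0, 0], "angular": [0, 0, 0]},
    {"grip": 0.4, "xyz": [0, 0, -10], "angular": [0, 0, 0]},
    {"grip": 0.4, "xyz": [0, 0, -25], "angular": [0, 0, 0]},
    {"grip": 0.4, "xyz": [0, 0, -50], "angular": [0, 0, 0]},
    {"grip": 0.4, "xyz": [0, 0, -80], "angular": [0, 0, 0]},
  ],
)

```text
time_s: 15.45
tcp_pos: [0.4789, 0.0631, 0.2178]
ee_rot: [[-0.937, 0.349, -0.001], [0.349, 0.937, -0.001], [0.001, -0.001, -1.0]]
wrist_force: [-0.1, 0.9, -0.1]
gripper_width: 0.4
gripper_force: 0.0
```

Emit:
move_arm(
  series=[
    {"grip": 0.4, "xyz": [-80, 0, -60], "angular": [0, 0, 0]},
    {"grip": 0.4, "xyz": [-80, 0, -100], "angular": [0, 0, 0]},
    {"grip": 0.4, "xyz": [-80, 0, -100], "angular": [0, 0, 0]},
    {"grip": 0.4, "xyz": [-80, 0, -100], "angular": [0, 0, 0]},
    {"grip": 0.4, "xyz": [-80, 0, -100], "angular": [0, 0, 0]},
  ],
)

```text
time_s: 15.95
tcp_pos: [0.5542, 0.0353, 0.3173]
ee_rot: [[-0.937, 0.349, 0.001], [0.349, 0.937, 0.001], [-0.0, 0.001, -1.0]]
wrist_force: [-0.2, 0.1, 0.2]
gripper_width: 0.4
gripper_force: 0.0
```

```bash
python3 -c "
from h import *
st()
s=r.capture('side');crop(s,(200,180,320,285),6,'pics/s9.png')"
```

```text
15.95 [0.5542 0.0353 0.3173] yaw 69.55 F [-0.2   0.08  0.22] w 0.4 0.0
ang (np.float64(78.48917403516543), np.float64(0.05135116108962866)) Ftool [ 0.22  0.01 -0.22]
```

View pics/s9.png

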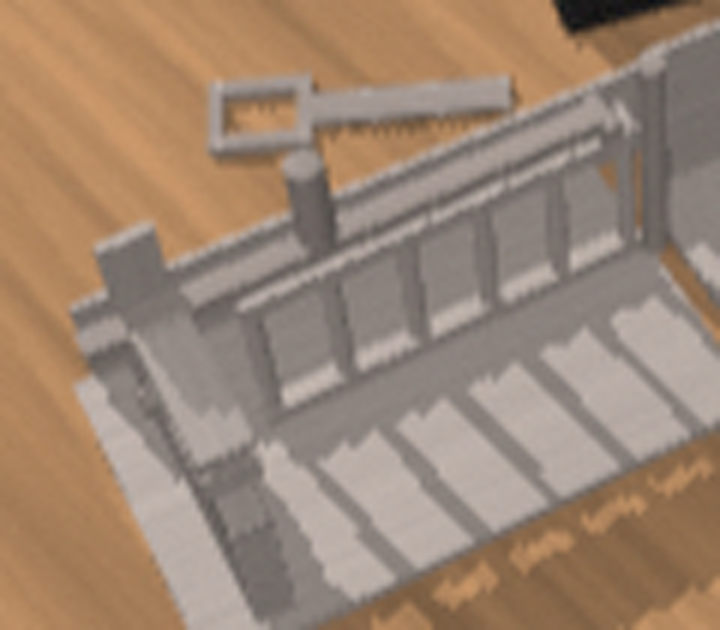

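The bar lies parallel to the gate's top rail from (620,110) to (100,330). Its end is behind the lip at (150,310) and in front of the wall at (130,250), so it is level in the notch. The arm is clear, so I'm handing in.

```bash
python3 -c "
from station import r
print(r.finish_job())"
```

```text
the job is handed in; nothing more can be done
None
```

I opened the gate to about 90°, let the latch bar drop level into the hold-open notch after feeling the stop wall at about 3 N, and handed the job in at about 16 s with the arm clear; no verdict came back.

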